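Scrape down the baking sheet and open the tray cleaner

TASK

Clean down the empty baking sheet: with the scraper block, sweep all five broken biscuit pieces off the sheet's open end into the steel scrap pan (do not touch the pieces with the gripper), then stand the scraper upright on the bench. Next open the bottle of tray cleaner: push its safety cap down, turn it anticlockwise while it is down until it comes free, and lift it off. Finish while still holding the cap level in the gripper, a few centimetres straight above the bottle's mouth, and leave everything else on the bench where it is.

Things in the scene. Friction and masses are not known exactly. Their poses are not given: they have to be found in the camera images.
- scraper: Off-white nylon scraper block, 160 mm long (x axis) x 30 mm thick (y) x 72 mm tall (z up), 0.22 kg, standing on its flat underside on the bench near the closed end of the sheet. The upper half (36 to 72 mm up) is a straight grip 150 x 24 mm; the lower half has flat steel strips on both long faces, either face sweeps. Origin: centre of the underside.
- scraper_grip (a point): Middle of the scraper's grip, 54 mm above its underside; grasp here from above, closing along the scraper's y axis (24 mm).
- sheet: Black steel baking sheet on a wire grid, fixed to the bench. Its floor is flat, 200 mm wide (x axis) x 300 mm long (y axis), 34 mm above the bench; rims 12 mm higher than the floor run along both long sides and the +y end; the -y end is open, with no rim. Origin: at bench level under the middle of the floor.
- sheet_middle (a point): Middle of the sheet's floor, on its upper surface.
- sheet_open_edge (a point): Middle of the sheet's open edge, on the floor's upper surface, 150 mm along the sheet's -y from its middle.
- scrap_pan: Shallow open stainless pan, fixed, outside 265 mm (x axis, parallel to the sheet's x) x 162 mm (y) x 20 mm high, walls 3 mm, standing on the bench with its near wall 14 mm under the sheet's open edge, so what is pushed past that edge drops in. Origin: centre of its underside.
- piece0: One of five broken pieces of sugared biscuit, brown and white, about 23 x 18 x 13 mm, 10 g, lying loose on the sheet (all within 75 mm of its long centre line and between 110 mm towards the open end and 80 mm towards the closed end of its middle). Origin: centre of its underside.
- piece1: One of five broken pieces of sugared biscuit, brown and white, about 23 x 18 x 13 mm, 10 g, lying loose on the sheet (all within 75 mm of its long centre line and between 110 mm towards the open end and 80 mm towards the closed end of its middle). Origin: centre of its underside.
- piece2: One of five broken pieces of sugared biscuit, brown and white, about 23 x 18 x 13 mm, 10 g, lying loose on the sheet (all within 75 mm of its long centre line and between 110 mm towards the open end and 80 mm towards the closed end of its middle). Origin: centre of its underside.
- piece3: One of five broken pieces of sugared biscuit, brown and white, about 23 x 18 x 13 mm, 10 g, lying loose on the sheet (all within 75 mm of its long centre line and between 110 mm towards the open end and 80 mm towards the closed end of its middle). Origin: centre of its underside.
- piece4: One of five broken pieces of sugared biscuit, brown and white, about 23 x 18 x 13 mm, 10 g, lying loose on the sheet (all within 75 mm of its long centre line and between 110 mm towards the open end and 80 mm towards the closed end of its middle). Origin: centre of its underside.
- bottle: Square off-white plastic bottle of tray cleaner, 92 x 92 mm, neck upwards, seated in a stainless holder 100 x 100 x 45 mm screwed to the bench: it cannot turn, tip or lift. The top of its neck is 164 mm above the bench. Origin: centre of its base at bench level, z up.
- bottle_mouth (a point): Centre of the top of the bottle's neck, 164 mm above the bench, on the cap's axis.
- cap: Round ribbed grey push-and-turn safety cap on the bottle, 54 mm diameter, 27.5 mm high, 40 g, with an arrow on its top. Origin: centre of its underside (14 mm below the top of the neck while shut); z up along its axis; shut, its x axis is parallel to the bottle's. About 1 mm of side play on the neck.
- cap_grip (a point): On the cap's axis, 14 mm above its underside. Spring-locked: pushed down at least 4 mm (about 8 N; stops hard at 6 mm, about 10 N) and, while kept down, turned anticlockwise seen from above, it is free from 43 to 78 degrees of turn (60 is best; a stop at about 80) and then lifts straight off. Unpushed it hardly turns and cannot be lifted.
- dredger: Bystander: steel sugar dredger, 68 mm diameter, 116 mm tall. Leave alone.
- jar: Bystander: glass jar with a steel lid, 68 mm diameter, 95 mm tall. Leave alone.
- brush: Bystander: pastry brush lying on the bench. Leave alone.
- palette: Bystander: spatula lying on the bench beyond the sheet. Leave alone.
- timer: Bystander: flat white kitchen timer, 62 x 62 x 26 mm. Leave alone.
Not all that is in view belongs to the job. Of the things that look like the scraper, the largest one is meant. Leave any green or yellow look-alike of the cap alone.

How it is judged:
By the outcome, as a careful person would: the job done as asked, in the order asked, and still so for the second after the job is handed in, while the arm keeps its last pose, push and grip.
It also fails if it takes over 64 s, if anything falls off the work surface, if the arm or the gripper's body presses on something with over 40 N, if the wrist force passes 120 N, or if a joint passes its speed limit or range.

ROBOT

A 6-joint arm with a two-finger parallel gripper is mounted at the origin on the work surface. World frame = base frame: x ahead of the robot, y to its left, z up, the work surface at z = 0. Lengths are in mm, angles in rad, forces in N, time in s.
With the tool pointing down it reaches from about 300 to 775 mm from the base axis. Payload 14.6 kg.
Tool frame: the origin (TCP) lies midway between the tips of the shut fingers; the grasp point (between the pads) lies 19 mm behind it (manip.hold_point_z is the distance from the TCP to the grasp point, in mm); z points along the fingers, y is the direction in which the jaws open and shut (so a half turn about z gives the same grasp; the last joint's range is limited). The gripper opens to 94 mm and grips with 3 to 60 N. Pads are 16 mm wide; open, the fingers measure 119 mm over their backs; the gripper's body (75 mm by 177 mm) begins 78 mm behind the grasp point.
Start: joints at [-1.312, 0.3, 1.521, -0, 1.321, -0.067], TCP at [176.03, -521.059, 205.446] pointing down, gripper open.
Joint ranges: [-3.03, 3.03], [-0.79, 2.21], [0.23, 2.52], [-1.04, 4.18], [0, 3.07], [-2.55, 2.55]. Speed limits (rad/s): [2.22, 2.22, 2.57, 3.14, 3.14, 3.14].

INTERFACE

Orientations are given as [roll, pitch, yaw] about the fixed x, y, z axes, in that order (R = Rz(yaw) Ry(pitch) Rx(roll)).
In Python, from cell import manip gives the robot as it stands.
- The arm moves only by the shell command python3 -m crank 'ROWS' [OPENING] [FORCE]. ROWS is JSON, a list of rows, each an object with "offset": the shift along the world's x, y, z in m, a list of three; "spin": the turn about the world's z in degrees. In form: [{"offset": [dx, dy, dz], "spin": spin}, ...]. A call has exactly 8 rows; each row is the pose to reach, as a shift and turn from the pose measured when the call began; what a row does not reach only later rows make up. A row lasts 1/12 s, in which the tool goes at most 41.7 mm and 7.16 degrees, less where a joint would pass 70% of its speed; a pose out of reach is approached as far as the arm can. A call with a gripper value outside its range is refused whole. OPENING is the opening, from 0 (shut) to 1 (fully open), set as the call begins (- or left out, the last holds). The fingers move at their own pace and stop on an object; FORCE is the grip in N (left out, the last holds). Time passes only in rows, so rows that repeat a pose let the fingers close, or fill a call up. It gives the time, the measured TCP pose, the force and the opening at its end, in the units of the state.
- manip.read_state(): the state, without advancing time (a new reading comes with each control period).
- manip.camera(name): name is "scene" or "top"; returns a dict with "pixels" (420x560x3 uint8, red, green, blue), "fx", "fy", "cx", "cy" (pixels), "extrinsics" (4x4, takes a point from world to camera coordinates). Camera axes: x right, y down, z forward; pixel columns grow to the right and rows downward; lengths in mm; the calibration is good to about 2 mm. A picture is of the moment at which its call begins. There is no depth.
- manip.sign_off(): hands the job in, once; it reports no verdict.
Trained networks look in a picture, given as the dict that the camera call returned (one of the last four; its "shot" number tells which), for a name from the list of things; names that differ only in an ending like _2 or _b are one class to them, and where a whole thing is asked for, a point or a joint stands for the part that bears it (a point fixed in the world has none). Each returns a list of dicts, best first, with "conf" (0 to 1); they miss things now and then, are a little off and sometimes report something else, mostly with a low value. They report only what shows in the picture. A call takes as long as a camera call. They do not tell look-alikes from the thing itself.
- manip.search_frame(picture, name): "location" ([x, y, z] in mm, in world coordinates, good to about 4 mm: the middle of the surface that is visible of it).
- manip.masks_of(picture, name): "mask" (420x560 bool, what is visible of it).
The state is a dict: "clock": time; "joints": joint angles; "qd": joint speeds; "effort": joint torques, N m; "eef_pos": TCP position; "eef_rot": TCP orientation; "wrist_force": force on the tool from outside, world axes, zero at the start; "moment": the same for the moment, N m; "finger_gap": finger opening in mm.
Only numpy, scipy, OpenCV 4.12 (cv2) and the standard library are available. Lean on these libraries where they do the work, as an engineer would, in place of code of your own. Each camera call takes 0.05 s, during which the arm holds its last target. There are 200 camera calls.

## Working session

There is one attempt and no reset: what is moved stays moved. The work goes in short steps, Python scripts to look and compute and a shell command to move; the robot and the scene stay as the last step left them, time stands still between calls to the robot, and variables do not carry over. Pictures are saved under pics/ and viewed, about 8 in all and at most 12, crops included, and the job is handed in when it is done.

```bash
ls; mkdir -p pics
python3 - <<'E'
from cell import manip
import cv2,numpy as np
s=manip.read_state();print(s)
for n in("top","scene"):
    p=manip.camera(n);cv2.imwrite(f"pics/{n}0.png",p["pixels"][:,:,::-1])
    print(n,p["fx"],p["cx"],p["cy"],np.round(p["extrinsics"],3).tolist())
    for k in("scraper","sheet","scrap_pan","piece0","bottle","cap","dredger","jar","timer","brush","palette"):
        print(k,[(np.round(d["location"]).tolist(),round(d["conf"],2)) for d in manip.search_frame(p,k)])
E
```

```text
pics
{'clock': 0.0, 'joints': array([-1.31161592e+00,  3.00489100e-01,  1.52157805e+00, -1.17523544e-05,
        1.32069741e+00, -6.66295314e-02]), 'qd': array([-5.72133005e-05, -1.50119643e-04,  7.13424600e-04, -1.43427209e-03,
       -1.80875663e-03,  1.19786453e-03]), 'effort': array([-2.11889535e-03, -5.31819034e+01, -3.52734911e+01,  7.07706157e-02,
        2.43942562e-02, -1.28980464e-04]), 'eef_pos': array([ 175.95361101, -520.81909676,  204.87774168]), 'eef_rot': array([-3.14042260e+00, -6.66673462e-05,  3.25812818e-01]), 'wrist_force': array([-0.47578306,  0.41191226,  0.49222791]), 'moment': array([ 0.00866733, -0.04897561,  0.03813566]), 'finger_gap': 94.0821899704255}
top 409.44026095381463 278.893809467115 216.51113172273233 [[0.0, -1.0, -0.008, -19.156], [-0.992, 0.001, -0.123, 567.79], [0.123, 0.008, -0.992, 1007.789], [0.0, 0.0, 0.0, 1.0]]
scraper [([345.0, 387.0, 50.0], 0.76), ([524.0, 388.0, 67.0], 0.71), ([314.0, 216.0, 55.0], 0.71)]
sheet [([529.0, 97.0, 34.0], 0.62)]
scrap_pan [([534.0, -138.0, -0.0], 0.67)]
piece0 [([488.0, 148.0, 49.0], 0.66), ([495.0, 55.0, 50
[... 902 characters left out ...]
t [([537.0, 82.0, 28.0], 0.61), ([757.0, 281.0, 18.0], 0.46)]
scrap_pan [([540.0, -128.0, 4.0], 0.92)]
piece0 [([499.0, 41.0, 48.0], 0.62), ([790.0, 92.0, 1.0], 0.54), ([583.0, 128.0, 43.0], 0.53), ([539.0, 122.0, 47.0], 0.43), ([492.0, 143.0, 47.0], 0.43)]
bottle [([553.0, -421.0, 89.0], 0.86), ([542.0, -128.0, 3.0], 0.47)]
cap [([527.0, -403.0, 177.0], 0.97), ([456.0, -280.0, 26.0], 0.86), ([393.0, -430.0, 26.0], 0.56)]
dredger [([671.0, -452.0, 78.0], 0.83), ([684.0, 369.0, 24.0], 0.74)]
jar [([773.0, -286.0, 64.0], 0.97)]
timer [([689.0, 368.0, 25.0], 0.7), ([542.0, -129.0, 4.0], 0.67)]
brush [([535.0, 80.0, 32.0], 0.72), ([759.0, 279.0, 19.0], 0.62)]
palette [([790.0, 93.0, 2.0], 0.62)]
```

View pics/top0.png

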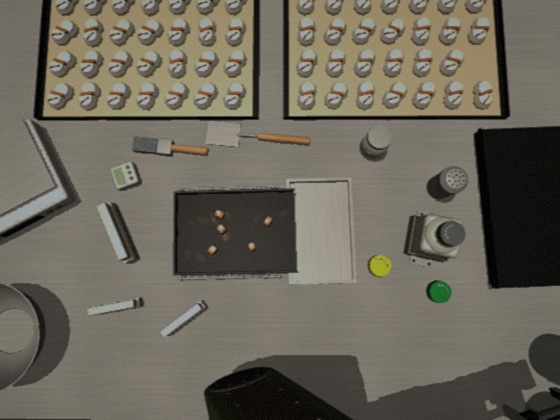

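View pics/scene0.png

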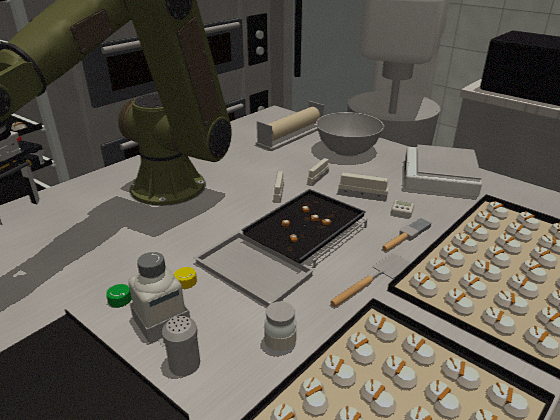

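Top picture: scraper look-alikes are at (115,232), which is the largest, (115,307) and (184,318). The caps are grey on the bottle at (450,233), yellow at (380,266) and green at (440,291). I choose (115,232) and the grey cap. Next I'll fit poses from the masks in both views.

```bash
cat > h.py <<'E'
from cell import manip
import cv2,numpy as np
from scipy.optimize import minimize
def proj(p,P):
    E=p["extrinsics"];c=np.asarray(P,float)@E[:3,:3].T+E[:3,3]
    return np.c_[p["fx"]*c[:,0]/c[:,2]+p["cx"],p["fy"]*c[:,1]/c[:,2]+p["cy"]]
def ray(p,u,v,z):
    E=p["extrinsics"];R=E[:3,:3];o=-R.T@E[:3,3]
    d=R.T@np.array([(u-p["cx"])/p["fx"],(v-p["cy"])/p["fy"],1]);return o+d*(z-o[2])/d[2]
def box(lx,ly,z0,z1): return [[a*lx/2,b*ly/2,z] for a in(-1,1) for b in(-1,1) for z in(z0,z1)]
def cyl(r,z0,z1): return [[r*np.cos(t),r*np.sin(t),z] for t in np.arange(0,6.28,.2) for z in(z0,z1)]
def hulls(p,parts,q):
    m=np.zeros((1680,2240),np.uint8);c,s=np.cos(q[2]),np.sin(q[2]);z=q[3] if len(q)>3 else 0
    for P in parts:
        P=np.array(P);W=np.c_[c*P[:,0]-s*P[:,1]+q[0],s*P[:,0]+c*P[:,1]+q[1],P[:,2]+z]
        cv2.fillConvexPoly(m,cv2.convexHull(np.round(proj(p,W)*4).astype(np.int32)),1)
    return cv2.resize(m.astype(np.float32),(560,420),interpolation=cv2.INTER_AREA)
def pick(p,name,near,rad=70):
    for d in manip.masks_of(p,name):
        if name and d["mask"].any():
            v,u=np.nonzero(d["mask"]);w=ray(p,u.mean(),v.mean(),near[2])
            if np.hypot(*(w-near)[:2])<rad: return d["mask"].astype(np.float32)
def fit(ps,ms,parts,q0,step):
    def cost(q):
        t=0
        for p,m in zip(ps,ms):
            h=hulls(p,parts,q);t+=1-np.minimum(h,m).sum()/np.maximum(h,m).sum()
        return t
    q0=np.array(q0,float);S=np.vstack([q0]+[q0+np.eye(len(q0))[i]*step[i] for i in range(len(q0))])
    r=minimize(cost,q0,method="Nelder-Mead",options=dict(initial_simplex=S,xatol=.02,fatol=1e-4,maxiter=300));return r.x,r.fun
E
python3 - <<'E'
from h import *
ps=[manip.camera("top"),manip.camera("scene")]
SC=[box(160,30,0,36),box(150,24,36,72)]
def go(name,near,parts,q0,step,rad=70):
    ms=[pick(p,name,np.array(near),rad) for p in ps]
    for lab,ix in(("both",[0,1]),("top",[0]),("scene",[1])):
        i=[k for k in ix if ms[k] is not None]
        if i: x,f=fit([ps[k] for k in i],[ms[k] for k in i],parts,q0,step);print(name,lab,len(i),np.round(x,3),round(f,3))
go("scraper",[529,388,40],SC,[529,388,.47],[8,8,.1])
go("cap",[520,-400,170],[cyl(27,150,177.5)],[520,-400,0],[6,6,.01])
go("scrap_pan",[535,-138,10],[box(265,162,0,20)],[535,-138,0],[6,6,.03])
go("sheet",[529,97,34],[box(206,303,34,46)],[529,97,0],[6,6,.03])
go("bottle",[520,-400,60],[box(92,92,0,110),cyl(27,150,177.5)],[520,-400,0.1],[6,6,.1])
for p in ps:
    print([np.round(np.append(d["location"][:2],d["conf"]),2).tolist() for d in manip.search_frame(p,"piece1")])
t=ps[0]["pixels"][:,:,::-1]
cv2.imwrite("pics/crop.png",np.hstack([cv2.resize(t[170:300,80:260],None,fx=2.6,fy=2.6),cv2.resize(t[170:300,380:500],None,fx=2.6,fy=2.6)]))
E
```

```text
scraper both 2 [5.29055e+02 3.93047e+02 4.34000e-01] 0.153
scraper top 1 [5.26784e+02 3.92032e+02 4.38000e-01] 0.051
scraper scene 1 [5.32573e+02 3.90437e+02 4.54000e-01] 0.061
cap both 2 [ 5.13727e+02 -3.99264e+02  1.80000e-02] 0.208
cap top 1 [ 5.13028e+02 -3.98749e+02  1.70000e-02] 0.058
cap scene 1 [ 5.17935e+02 -4.01052e+02  1.60000e-02] 0.112
scrap_pan both 2 [ 5.35297e+02 -1.29375e+02  9.00000e-03] 0.139
scrap_pan top 1 [ 5.33882e+02 -1.33088e+02 -7.00000e-03] 0.083
scrap_pan scene 1 [ 5.36150e+02 -1.26777e+02  2.70000e-02] 0.034
sheet both 1 [5.28774e+02 9.42100e+01 3.80000e-02] 0.109
sheet top 1 [5.28774e+02 9.42100e+01 3.80000e-02] 0.109
bottle both 2 [ 5.13416e+02 -3.97083e+02 -2.43000e-01] 0.674
bottle top 1 [ 5.13638e+02 -3.95561e+02 -1.89000e-01] 0.35
bottle scene 1 [ 5.18980e+02 -4.03957e+02 -2.04000e-01] 0.299
[[537.5, 132.2, 0.58], [557.1, 7.4, 0.58], [487.4, 148.5, 0.52], [570.7, 135.3, 0.4], [492.9, 50.5, 0.39], [497.3, -370.6, 0.34]]
[[562.6, -1.7, 0.54], [579.2, 131.0, 0.53], [539.6, 123.4, 0.44]]
```

View pics/crop.png

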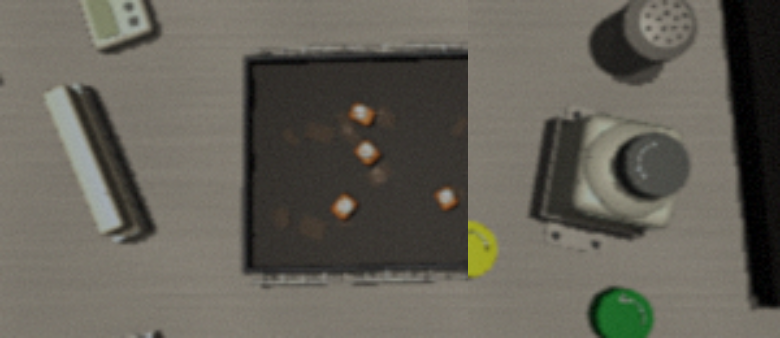

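The crop confirms both choices: the long scraper at top (115,232) and the grey cap on the bottle at (450,233). The pieces lie within x 487–571 and y 0–148. I'm moving to above the scraper.

```bash
python3 -m crank '[{"offset":[0.014,0.036,0],"spin":1},{"offset":[0.028,0.073,0],"spin":2},{"offset":[0.043,0.112,0],"spin":3},{"offset":[0.058,0.150,0],"spin":4},{"offset":[0.073,0.188,0],"spin":5},{"offset":[0.088,0.226,0],"spin":6},{"offset":[0.102,0.264,0],"spin":6},{"offset":[0.117,0.303,0],"spin":6}]' 1 40
python3 -m crank '[{"offset":[0.015,0.038,0],"spin":0},{"offset":[0.029,0.076,0],"spin":0},{"offset":[0.044,0.114,0],"spin":0},{"offset":[0.058,0.152,0],"spin":0},{"offset":[0.073,0.190,0],"spin":0},{"offset":[0.088,0.228,0],"spin":0},{"offset":[0.102,0.266,0],"spin":0},{"offset":[0.117,0.304,0],"spin":0}]'
python3 - <<'E'
from cell import manip
s=manip.read_state();print(s["clock"],s["eef_pos"],s["eef_rot"],s["joints"])
E
```

```text
clock: 2.57
eef_pos: [293.0, -216.4, 205.6]
eef_rot: [3.141, -0.0, 0.43]
wrist_force: [1.5, -0.9, 0.1]
finger_gap: 93.7
clock: 3.23
eef_pos: [410.2, 89.9, 205.9]
eef_rot: [3.141, -0.001, 0.43]
wrist_force: [0.5, -2.3, -0.5]
finger_gap: 94.2
3.2333 [410.21460951  89.85782018 205.88425148] [ 3.14063637e+00 -1.08717231e-03  4.30427318e-01] [ 1.28760622e-01  3.71237214e-03  1.86121646e+00 -6.16815004e-04
  1.27534167e+00  1.26930936e+00]
```

```bash
python3 -m crank '[{"offset":[0.015,0.039,0],"spin":0},{"offset":[0.031,0.077,-0.01],"spin":0},{"offset":[0.046,0.115,-0.02],"spin":0},{"offset":[0.061,0.154,-0.03],"spin":0},{"offset":[0.076,0.192,-0.04],"spin":0.6},{"offset":[0.090,0.228,-0.05],"spin":0.6},{"offset":[0.105,0.265,-0.06],"spin":0.6},{"offset":[0.119,0.301,-0.07],"spin":0.6}]'
python3 - <<'E'
from h import *
s=manip.read_state();print(s["clock"],s["eef_pos"],s["eef_rot"])
ps=[manip.camera("top"),manip.camera("scene")]
q=s["eef_pos"]
for n,p in zip("ts",ps):
    u=proj(p,[q,[529,391,72]]);print(u)
a=[cv2.resize(p["pixels"][v:v+130,c:c+130,::-1],(390,390)) for p,c,v in((ps[0],50,160),(ps[1],300,110))]
cv2.imwrite("pics/g1.png",np.hstack(a))
E
```

```text
clock: 3.9
eef_pos: [529.2, 391.9, 135.5]
eef_rot: [3.141, -0.001, 0.441]
wrist_force: [1.2, 0.3, 0.6]
finger_gap: 93.8
3.9 [529.17305349 391.90272656 135.45010953] [ 3.14058872e+00 -1.17729974e-03  4.41081137e-01]
[[ 99.69062885 227.95907014]
 [111.48873489 230.49192173]]
[[365.46650245 158.17922321]
 [363.38114197 176.12839732]]
```

View pics/g1.png

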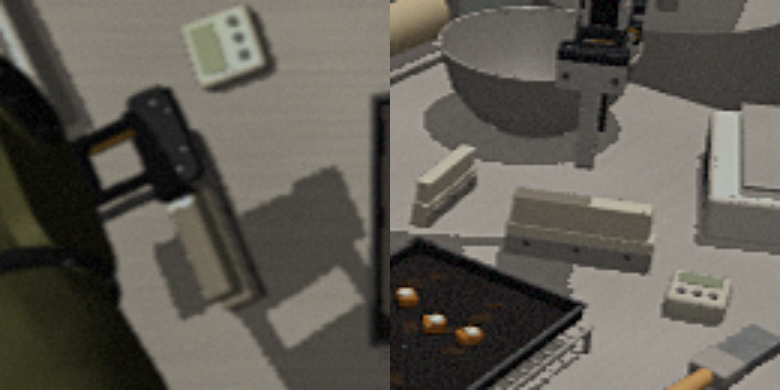

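Fingers are straight above the scraper: the scraper is at scene (363,178) and the finger tips at (365,163). I'm descending and gripping.

```bash
python3 -m crank '[{"offset":[0,0,-0.015],"spin":0},{"offset":[0,0,-0.033],"spin":0},{"offset":[0,0,-0.052],"spin":0},{"offset":[0,0,-0.070],"spin":0},{"offset":[0,0,-0.082],"spin":0},{"offset":[0,-0.001,-0.090],"spin":0},{"offset":[0,-0.001,-0.096],"spin":0},{"offset":[0,-0.001,-0.096],"spin":0}]'
python3 -m crank '[{"offset":[0,0,0],"spin":0},{"offset":[0,0,0],"spin":0},{"offset":[0,0,0],"spin":0},{"offset":[0,0,0],"spin":0},{"offset":[0,0,0],"spin":0},{"offset":[0,0,0],"spin":0},{"offset":[0,0,0],"spin":0},{"offset":[0,0,0],"spin":0}]' 0 50
```

```text
clock: 4.67
eef_pos: [528.1, 392.0, 34.7]
eef_rot: [3.14, 0.005, 0.444]
wrist_force: [-0.8, 0.3, 0.1]
finger_gap: 93.9
clock: 5.33
eef_pos: [528.1, 392.1, 34.7]
eef_rot: [3.14, 0.005, 0.444]
wrist_force: [-0.2, -0.2, 0.0]
finger_gap: 43.9
```

```bash
python3 -m crank '[{"offset":[0,0,0.005],"spin":0},{"offset":[0,0,0.005],"spin":0},{"offset":[0,0,0.005],"spin":0},{"offset":[0,0,0.005],"spin":0},{"offset":[0,0,0.005],"spin":0},{"offset":[0,0,0.005],"spin":0},{"offset":[0,0,0.005],"spin":0},{"offset":[0,0,0.005],"spin":0}]'
```

```text
clock: 6.0
eef_pos: [528.3, 392.2, 40.3]
eef_rot: [3.14, 0.004, 0.444]
wrist_force: [-0.1, -0.1, 5.6]
finger_gap: 23.0
```

```bash
python3 -m crank '[{"offset":[0,0,0.012],"spin":0},{"offset":[0,0,0.028],"spin":0},{"offset":[0,-0.010,0.045],"spin":-2},{"offset":[0,-0.030,0.060],"spin":-6},{"offset":[0,-0.055,0.065],"spin":-11},{"offset":[0,-0.080,0.065],"spin":-16},{"offset":[0,-0.105,0.065],"spin":-20},{"offset":[0,-0.125,0.065],"spin":-24}]'
python3 -m crank '[{"offset":[0,-0.020,0],"spin":0},{"offset":[0,-0.040,0],"spin":0},{"offset":[0,-0.055,0],"spin":0},{"offset":[0,-0.065,-0.005],"spin":0},{"offset":[0,-0.067,-0.012],"spin":0},{"offset":[0,-0.067,-0.018],"spin":0},{"offset":[0,-0.067,-0.021],"spin":0},{"offset":[0,-0.067,-0.021],"spin":0}]'
```

```text
clock: 6.67
eef_pos: [527.9, 265.5, 105.7]
eef_rot: [3.14, 0.005, 0.021]
wrist_force: [-0.0, 0.0, -2.6]
finger_gap: 23.7
clock: 7.33
eef_pos: [527.4, 199.2, 83.4]
eef_rot: [3.14, 0.007, 0.022]
wrist_force: [0.1, -0.1, -3.1]
finger_gap: 23.4
```

```bash
python3 -m crank '[{"offset":[0,0,-0.002],"spin":0},{"offset":[0,0,-0.004],"spin":0},{"offset":[0,0,-0.006],"spin":0},{"offset":[0,0,-0.007],"spin":0},{"offset":[0,0,-0.007],"spin":0},{"offset":[0,0,-0.007],"spin":0},{"offset":[0,0,-0.007],"spin":0},{"offset":[0,0,-0.007],"spin":0}]'
python3 - <<'E'
from h import *
ps=[manip.camera("top"),manip.camera("scene")]
a=[cv2.resize(p["pixels"][v:v+130,c:c+130,::-1],(390,390)) for p,c,v in((ps[0],170,170),(ps[1],235,160))]
cv2.imwrite("pics/g2.png",np.hstack(a))
E
```

```text
clock: 8.0
eef_pos: [527.5, 199.2, 76.5]
eef_rot: [3.14, 0.006, 0.022]
wrist_force: [0.6, -0.4, -3.3]
finger_gap: 23.7
```

View pics/g2.png

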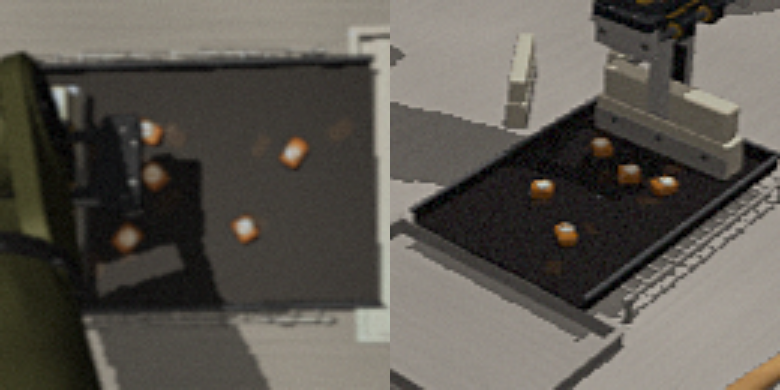

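```bash
python3 -m crank '[{"offset":[0,-0.003,-0.0005],"spin":0},{"offset":[0,-0.008,-0.001],"spin":0},{"offset":[0,-0.014,-0.001],"spin":0},{"offset":[0,-0.020,-0.001],"spin":0},{"offset":[0,-0.026,-0.001],"spin":0},{"offset":[0.001,-0.032,-0.001],"spin":0},{"offset":[0.001,-0.038,-0.001],"spin":0},{"offset":[0.001,-0.044,-0.001],"spin":0}]'
python3 -m crank '[{"offset":[0,-0.006,0],"spin":0},{"offset":[0,-0.013,0],"spin":0},{"offset":[0,-0.020,0],"spin":0},{"offset":[0,-0.026,0],"spin":0},{"offset":[0.001,-0.033,0],"spin":0},{"offset":[0.001,-0.040,0],"spin":0},{"offset":[0.001,-0.046,0],"spin":0},{"offset":[0.001,-0.052,0],"spin":0}]'
```

```text
clock: 8.77
eef_pos: [528.5, 154.5, 75.5]
eef_rot: [3.14, 0.006, 0.022]
wrist_force: [0.7, 0.6, -2.3]
finger_gap: 23.4
clock: 9.43
eef_pos: [529.5, 101.8, 75.6]
eef_rot: [3.14, 0.006, 0.021]
wrist_force: [0.5, 0.8, -1.7]
finger_gap: 23.6
```

```bash
python3 -m crank '[{"offset":[0,-0.006,0],"spin":0},{"offset":[0,-0.013,0],"spin":0},{"offset":[0,-0.020,0],"spin":0},{"offset":[0,-0.026,0],"spin":0},{"offset":[0.001,-0.033,0],"spin":0},{"offset":[0.001,-0.040,0],"spin":0},{"offset":[0.001,-0.046,0],"spin":0},{"offset":[0.001,-0.052,0],"spin":0}]'
python3 -m crank '[{"offset":[0,-0.006,0],"spin":0},{"offset":[0,-0.013,0],"spin":0},{"offset":[0,-0.020,0],"spin":0},{"offset":[0,-0.026,0],"spin":0},{"offset":[0.001,-0.033,0],"spin":0},{"offset":[0.001,-0.040,0],"spin":0},{"offset":[0.001,-0.046,0],"spin":0},{"offset":[0.001,-0.052,0],"spin":0}]'
python3 -m crank '[{"offset":[0,-0.006,0],"spin":0},{"offset":[0,-0.013,0],"spin":0},{"offset":[0,-0.020,0],"spin":0},{"offset":[0,-0.028,0],"spin":0},{"offset":[0.001,-0.036,0],"spin":0},{"offset":[0.001,-0.044,0],"spin":0},{"offset":[0.001,-0.052,0],"spin":0},{"offset":[0.001,-0.058,0],"spin":0}]'
python3 - <<'E'
from h import *
ps=[manip.camera("top"),manip.camera("scene")]
for p in ps: print([np.round(np.append(d["location"],d["conf"]),2).tolist() for d in manip.search_frame(p,"piece1")])
a=[cv2.resize(p["pixels"][v:v+130,c:c+130,::-1],(390,390)) for p,c,v in((ps[0],230,170),(ps[1],190,180))]
cv2.imwrite("pics/g3.png",np.hstack(a))
E
```

```text
clock: 10.1
eef_pos: [530.6, 49.2, 75.6]
eef_rot: [3.14, 0.006, 0.021]
wrist_force: [-0.1, -0.2, -3.0]
finger_gap: 24.1
clock: 10.77
eef_pos: [531.6, -3.5, 75.6]
eef_rot: [3.14, 0.006, 0.021]
wrist_force: [-0.1, 0.7, -1.3]
finger_gap: 23.5
clock: 11.43
eef_pos: [532.6, -62.5, 75.5]
eef_rot: [3.14, 0.006, 0.021]
wrist_force: [0.1, 1.2, -2.9]
finger_gap: 23.5
[]
[[591.3, -103.4, 16.6, 0.57], [507.5, -84.2, 17.6, 0.52], [562.0, -81.6, 19.1, 0.5], [539.7, -100.5, 13.3, 0.42]]
```

View pics/g3.png

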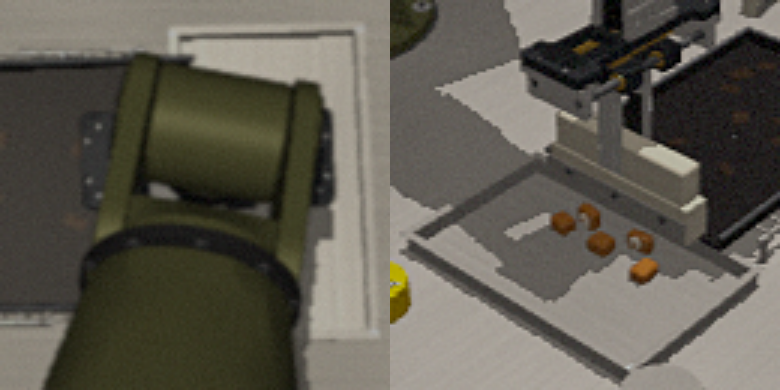

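All five pieces lie in the pan at about scene (245–275, 252–270). I'm lifting off and taking the scraper back to its free spot on the bench.

```bash
python3 -m crank '[{"offset":[0,0,0.010],"spin":0},{"offset":[0,0.005,0.025],"spin":0},{"offset":[0,0.020,0.040],"spin":0},{"offset":[0,0.045,0.045],"spin":0},{"offset":[0,0.075,0.045],"spin":0},{"offset":[0,0.110,0.045],"spin":0},{"offset":[0,0.148,0.045],"spin":0},{"offset":[0,0.186,0.045],"spin":0}]'
python3 -m crank '[{"offset":[0,0.038,0],"spin":0},{"offset":[0,0.076,0],"spin":0},{"offset":[0,0.114,0],"spin":0},{"offset":[0,0.150,0],"spin":0},{"offset":[0,0.185,0],"spin":0},{"offset":[0,0.215,0],"spin":0},{"offset":[0,0.240,0],"spin":0},{"offset":[0,0.260,0],"spin":0}]'
python3 -m crank '[{"offset":[0,0.004,-0.010],"spin":0},{"offset":[0,0.006,-0.022],"spin":0},{"offset":[0,0.006,-0.035],"spin":0},{"offset":[0,0.006,-0.048],"spin":0},{"offset":[0,0.006,-0.058],"spin":0},{"offset":[0,0.006,-0.066],"spin":0},{"offset":[0,0.006,-0.071],"spin":0},{"offset":[0,0.006,-0.074],"spin":0}]'
```

```text
clock: 12.3
eef_pos: [532.3, 126.4, 121.5]
eef_rot: [3.14, 0.006, 0.021]
wrist_force: [0.8, 0.2, -2.5]
finger_gap: 23.7
clock: 12.97
eef_pos: [531.5, 389.0, 122.2]
eef_rot: [3.14, 0.005, 0.023]
wrist_force: [0.2, -0.8, -2.3]
finger_gap: 23.6
clock: 13.63
eef_pos: [531.5, 394.5, 47.5]
eef_rot: [3.14, 0.006, 0.022]
wrist_force: [-0.3, -0.2, -2.4]
finger_gap: 23.8
```

```bash
python3 -m crank '[{"offset":[0,0,-0.002],"spin":0},{"offset":[0,0,-0.004],"spin":0},{"offset":[0,0,-0.005],"spin":0},{"offset":[0,0,-0.006],"spin":0},{"offset":[0,0,-0.0065],"spin":0},{"offset":[0,0,-0.007],"spin":0},{"offset":[0,0,-0.007],"spin":0},{"offset":[0,0,-0.007],"spin":0}]'
python3 - <<'E'
from cell import manip
s=manip.read_state();print(s["eef_pos"],s["wrist_force"])
E
```

```text
clock: 14.3
eef_pos: [531.5, 394.6, 40.6]
eef_rot: [3.14, 0.006, 0.022]
wrist_force: [-0.1, 0.0, -2.2]
finger_gap: 23.7
[531.53776892 394.55247415  40.5708719 ] [-0.08957321  0.00478093 -2.15704647]
```

Not yet touching, so I'm lowering slightly more, then releasing.

```bash
python3 -m crank '[{"offset":[0,0,-0.0005],"spin":0},{"offset":[0,0,-0.001],"spin":0},{"offset":[0,0,-0.001],"spin":0},{"offset":[0,0,-0.001],"spin":0},{"offset":[0,0,-0.001],"spin":0},{"offset":[0,0,-0.001],"spin":0},{"offset":[0,0,-0.001],"spin":0},{"offset":[0,0,-0.001],"spin":0}]'
python3 -m crank '[{"offset":[0,0,0],"spin":0},{"offset":[0,0,0],"spin":0},{"offset":[0,0,0],"spin":0},{"offset":[0,0,0],"spin":0},{"offset":[0,0,0],"spin":0},{"offset":[0,0,0],"spin":0},{"offset":[0,0,0],"spin":0},{"offset":[0,0,0],"spin":0}]' 1
```

```text
clock: 14.97
eef_pos: [531.6, 394.7, 40.3]
eef_rot: [3.14, 0.005, 0.022]
wrist_force: [-4.3, -3.2, 6.1]
finger_gap: 24.0
clock: 15.63
eef_pos: [531.6, 394.7, 40.2]
eef_rot: [3.14, 0.005, 0.022]
wrist_force: [0.1, -0.6, -0.6]
finger_gap: 73.5
```

```bash
python3 -m crank '[{"offset":[0,0,0.020],"spin":0},{"offset":[0,0,0.050],"spin":0},{"offset":[0,0,0.085],"spin":0},{"offset":[0,-0.015,0.120],"spin":0},{"offset":[0,-0.040,0.150],"spin":0},{"offset":[0,-0.070,0.175],"spin":0},{"offset":[0,-0.105,0.190],"spin":0},{"offset":[0,-0.145,0.200],"spin":0}]'
python3 -m crank '[{"offset":[0,-0.040,0],"spin":0},{"offset":[0,-0.080,0],"spin":0},{"offset":[0,-0.120,0],"spin":0},{"offset":[0,-0.160,0],"spin":0},{"offset":[0,-0.200,0],"spin":0},{"offset":[-0.002,-0.240,0],"spin":0},{"offset":[-0.004,-0.280,0],"spin":0},{"offset":[-0.006,-0.320,0],"spin":0}]'
python3 -m crank '[{"offset":[0,-0.040,0],"spin":0},{"offset":[-0.001,-0.080,0],"spin":0},{"offset":[-0.003,-0.120,0],"spin":0},{"offset":[-0.005,-0.160,0],"spin":0},{"offset":[-0.007,-0.200,0],"spin":0},{"offset":[-0.009,-0.235,0],"spin":0},{"offset":[-0.010,-0.265,0],"spin":0},{"offset":[-0.010,-0.290,0],"spin":0}]'
python3 - <<'E'
from h import *
ps=[manip.camera("top"),manip.camera("scene")]
m=pick(ps[1],"scraper",np.array([531,394,40]))
if m is not None: print("scraper scene",fit([ps[1]],[m],[box(160,30,0,36),box(150,24,36,72)],[531,394,.02],[5,5,.05]))
m=pick(ps[1],"cap",np.array([515,-400,164]))
if m is not None: print("cap scene",fit([ps[1]],[m],[cyl(27,150,177.5)],[515,-400,0],[5,5,.05]))
s=ps[1]["pixels"][:,:,::-1]
a=[cv2.resize(s[v:v+130,c:c+130],(390,390)) for c,v in((300,110),(90,210))]
cv2.imwrite("pics/g4.png",np.hstack(a)); cv2.imwrite("pics/s4.png",s)
E
```

```text
clock: 16.3
eef_pos: [531.6, 249.1, 242.4]
eef_rot: [3.141, 0.003, 0.024]
wrist_force: [1.0, -0.4, 0.5]
finger_gap: 94.0
clock: 16.97
eef_pos: [525.1, -72.8, 242.7]
eef_rot: [3.141, 0.002, 0.024]
wrist_force: [0.7, 0.6, -0.1]
finger_gap: 93.8
clock: 17.63
eef_pos: [514.4, -365.2, 242.6]
eef_rot: [3.141, 0.002, 0.022]
wrist_force: [0.3, 0.2, 0.2]
finger_gap: 94.2
scraper scene (array([5.35120506e+02, 3.90856209e+02, 2.49735852e-02]), np.float64(0.038615405559539795))
cap scene (array([ 5.17810249e+02, -4.00277456e+02, -5.71952160e-03]), np.float64(0.043899476528167725))
```

View pics/g4.png

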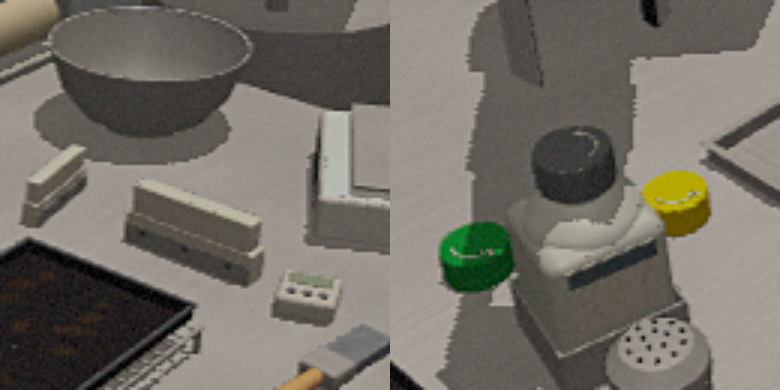

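Scraper stands upright at scene (365,187) and the sheet is empty. The grey cap is at scene (281,264), and the fitted centre after bias correction is about (514,-397.5). I'm moving over it and down.

```bash
python3 -m crank '[{"offset":[0,-0.015,0],"spin":0},{"offset":[0,-0.027,0],"spin":0},{"offset":[0,-0.032,-0.010],"spin":0},{"offset":[0,-0.0325,-0.028],"spin":0},{"offset":[0,-0.0325,-0.048],"spin":0},{"offset":[0,-0.0325,-0.066],"spin":0},{"offset":[0,-0.0325,-0.080],"spin":0},{"offset":[0,-0.0325,-0.088],"spin":0}]'
python3 -m crank '[{"offset":[0,0,0],"spin":0},{"offset":[0,0,0],"spin":0},{"offset":[0,0,0],"spin":0},{"offset":[0,0,0],"spin":0},{"offset":[0,0,0],"spin":0},{"offset":[0,0,0],"spin":0},{"offset":[0,0,0],"spin":0},{"offset":[0,0,0],"spin":0}]' 0.5 5
```

```text
clock: 18.5
eef_pos: [514.6, -393.8, 151.9]
eef_rot: [-3.14, 0.004, 0.024]
wrist_force: [0.1, -0.4, 0.3]
finger_gap: 94.4
clock: 19.17
eef_pos: [514.9, -395.4, 152.8]
eef_rot: [3.14, 0.003, 0.023]
wrist_force: [2.4, -9.8, -0.0]
finger_gap: 58.2
```

```bash
python3 -m crank '[{"offset":[0,-0.0022,0],"spin":0},{"offset":[0,-0.0022,0],"spin":0},{"offset":[0,-0.0022,0],"spin":0},{"offset":[0,-0.0022,0],"spin":0},{"offset":[0,-0.0022,0],"spin":0},{"offset":[0,-0.0022,0],"spin":0},{"offset":[0,-0.0022,0],"spin":0},{"offset":[0,-0.0022,0],"spin":0}]'
```

```text
clock: 19.83
eef_pos: [514.9, -398.2, 153.1]
eef_rot: [3.139, 0.002, 0.023]
wrist_force: [-0.1, -5.8, 0.2]
finger_gap: 54.2
```

```bash
python3 -m crank '[{"offset":[0,0,0],"spin":0},{"offset":[0,0,0],"spin":0},{"offset":[0,-0.0006,-0.001],"spin":0},{"offset":[0,-0.0006,-0.003],"spin":0},{"offset":[0,-0.0006,-0.005],"spin":0},{"offset":[0,-0.0006,-0.006],"spin":0},{"offset":[0,-0.0006,-0.006],"spin":0},{"offset":[0,-0.0006,-0.006],"spin":0}]' 0.75 10
python3 -m crank '[{"offset":[0,0,0],"spin":0},{"offset":[0,0,0],"spin":0},{"offset":[0,0,0],"spin":0},{"offset":[0,0,0],"spin":0},{"offset":[0,0,0],"spin":0},{"offset":[0,0,0],"spin":0},{"offset":[0,0,0],"spin":0},{"offset":[0,0,0],"spin":0}]' 0.4 55
```

```text
clock: 20.5
eef_pos: [514.9, -398.7, 147.0]
eef_rot: [3.139, 0.002, 0.023]
wrist_force: [1.1, 0.5, -1.2]
finger_gap: 70.9
clock: 21.17
eef_pos: [514.9, -398.7, 147.1]
eef_rot: [3.139, 0.002, 0.023]
wrist_force: [-0.1, 1.2, 1.1]
finger_gap: 53.7
```

Centred: only about 1 N lateral. Now pushing down.

```bash
python3 -m crank '[{"offset":[0,0,-0.001],"spin":0},{"offset":[0,0,-0.002],"spin":0},{"offset":[0,0,-0.003],"spin":0},{"offset":[0,0,-0.004],"spin":0},{"offset":[0,0,-0.005],"spin":0},{"offset":[0,0,-0.0055],"spin":0},{"offset":[0,0,-0.006],"spin":0},{"offset":[0,0,-0.006],"spin":0}]'
```

```text
clock: 21.83
eef_pos: [515.0, -398.7, 141.8]
eef_rot: [3.138, 0.002, 0.023]
wrist_force: [-3.3, 3.6, 9.4]
finger_gap: 53.5
```

Pushed 5.3 mm at 9.4 N. I'm turning anticlockwise and keeping it down.

```bash
python3 -m crank '[{"offset":[0,0,-0.001],"spin":1},{"offset":[0,0,-0.001],"spin":3},{"offset":[0,0,-0.001],"spin":6},{"offset":[0,0,-0.001],"spin":10},{"offset":[0,0,-0.001],"spin":14},{"offset":[0,0,-0.001],"spin":18},{"offset":[0,0,-0.001],"spin":21},{"offset":[0,0,-0.001],"spin":23}]'
python3 - <<'E'
from cell import manip
print(manip.read_state()["moment"])
E
```

```text
clock: 22.5
eef_pos: [515.5, -399.2, 142.0]
eef_rot: [3.136, 0.001, 0.427]
wrist_force: [1.2, 0.8, 8.3]
finger_gap: 53.8
[ 0.1564459   0.04970067 -0.06470872]
```

```bash
python3 -m crank '[{"offset":[0,0,-0.0015],"spin":2},{"offset":[0,0,-0.0015],"spin":5},{"offset":[0,0,-0.0015],"spin":8},{"offset":[0,0,-0.0015],"spin":11},{"offset":[0,0,-0.0015],"spin":14},{"offset":[0,0,-0.0015],"spin":16},{"offset":[0,0,-0.0015],"spin":18},{"offset":[0,0,-0.0015],"spin":19}]'
python3 -m crank '[{"offset":[0,0,-0.0015],"spin":2},{"offset":[0,0,-0.0015],"spin":5},{"offset":[0,0,-0.0015],"spin":8},{"offset":[0,0,-0.0015],"spin":11},{"offset":[0,0,-0.0015],"spin":14},{"offset":[0,0,-0.0015],"spin":17},{"offset":[0,0,-0.0015],"spin":19},{"offset":[0,0,-0.0015],"spin":20}]'
python3 - <<'E'
from h import *
s=manip.read_state();print(s["moment"],s["joints"])
p=manip.camera("top");cv2.imwrite("pics/t5.png",np.hstack([cv2.resize(q["pixels"][v:v+80,c:c+80,::-1],(400,400)) for q,c,v in((p,410,195),(manip.camera("scene"),110,230))]))
E
```

```text
clock: 23.17
eef_pos: [516.0, -399.7, 141.7]
eef_rot: [3.133, 0.0, 0.761]
wrist_force: [-0.7, 1.5, 8.4]
finger_gap: 53.6
clock: 23.83
eef_pos: [516.3, -399.4, 141.2]
eef_rot: [3.132, -0.0, 1.112]
wrist_force: [-1.7, 5.7, 8.8]
finger_gap: 54.0
[ 1.02735053  0.39873894 -0.09042553] [-0.71556515  0.57676838  1.27880297  0.00262574  1.27714403 -0.25759898]
```

View pics/t5.png

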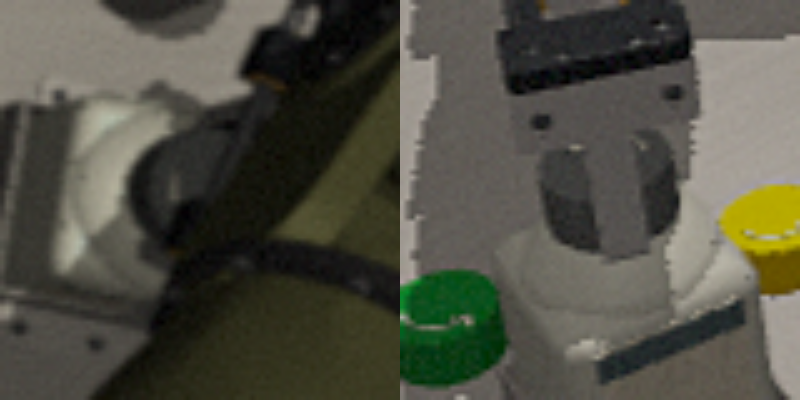

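The gripper holds the cap at scene (231,267) and has turned 62°. I'm lifting gently.

```bash
python3 -m crank '[{"offset":[0,0,0.001],"spin":0},{"offset":[0,0,0.002],"spin":0},{"offset":[0,0,0.004],"spin":0},{"offset":[0,0,0.006],"spin":0},{"offset":[0,0,0.008],"spin":0},{"offset":[0,0,0.009],"spin":0},{"offset":[0,0,0.010],"spin":0},{"offset":[0,0,0.010],"spin":0}]'
python3 - <<'E'
from cell import manip
s=manip.read_state();print(s["wrist_force"],s["moment"])
E
```

```text
clock: 24.6
eef_pos: [516.2, -399.4, 150.9]
eef_rot: [3.133, -0.0, 1.111]
wrist_force: [-1.4, 0.8, -1.1]
finger_gap: 53.2
[-1.42872847  0.80802684 -1.09698917] [ 0.21566909  0.1534881  -0.02353201]
```

It came free: no resistance 4 mm above the shut height. I'm raising it another 40 mm.

```bash
python3 -m crank '[{"offset":[0,0,0.004],"spin":0},{"offset":[0,0,0.010],"spin":0},{"offset":[0,0,0.017],"spin":0},{"offset":[0,0,0.024],"spin":0},{"offset":[0,0,0.031],"spin":0},{"offset":[0,0,0.036],"spin":0},{"offset":[0,0,0.039],"spin":0},{"offset":[0,0,0.040],"spin":0}]'
python3 -m crank '[{"offset":[0,0,0],"spin":0},{"offset":[0,0,0],"spin":0},{"offset":[0,0,0],"spin":0},{"offset":[0,0,0],"spin":0},{"offset":[0,0,0],"spin":0},{"offset":[0,0,0],"spin":0},{"offset":[0,0,0],"spin":0},{"offset":[0,0,0],"spin":0}]'
python3 - <<'E'
from h import *
s=manip.read_state();print(s["clock"],s["eef_pos"],s["eef_rot"],s["wrist_force"])
p=manip.camera("scene")
print([np.round(np.append(d["location"],d["conf"]),2).tolist() for d in manip.search_frame(p,"piece1")])
cv2.imwrite("pics/s6.png",np.hstack([cv2.resize(p["pixels"][v:v+130,c:c+130,::-1],(390,390)) for c,v in((85,210),(190,180))]))
E
```

```text
clock: 25.27
eef_pos: [516.3, -399.5, 191.7]
eef_rot: [3.132, 0.0, 1.111]
wrist_force: [0.1, 0.4, -0.5]
finger_gap: 53.4
clock: 25.93
eef_pos: [516.3, -399.5, 191.6]
eef_rot: [3.132, 0.0, 1.111]
wrist_force: [-0.4, -0.2, 0.3]
finger_gap: 53.7
25.9333 [ 516.28692741 -399.47806697  191.64502757] [3.13217127e+00 8.02031300e-06 1.11078432e+00] [-0.43816048 -0.19191668  0.34038888]
[[593.1, -104.6, 11.8, 0.49], [505.6, -82.7, 16.2, 0.47], [540.9, -105.0, 14.0, 0.4]]
```

View pics/s6.png

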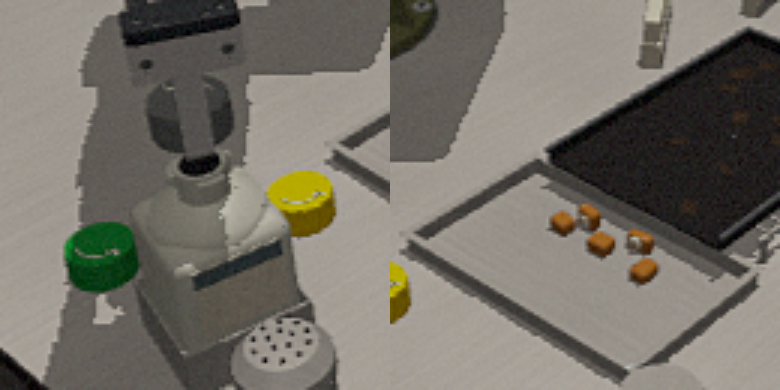

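The bottle mouth is open at scene (152,264), and the cap is held level straight above it at (148,247). All five pieces are in the pan, two of them standing on edge, and the sheet is empty. I'm handing in.

```bash
python3 -c "
from cell import manip
print(manip.sign_off())"
```

```text
the job is handed in; nothing more can be done
None
```

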